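# Wind the handwheel clamp up to the punch

## Task

Two handwheel clamps stand on the bench, and a thick steel disc punch stands upright between the jaws of one of them. Take that clamp's handwheel by its upright handle and wind it clockwise (seen from above), until the sliding jaw has pushed the punch up against the fixed stop and holds it snugly there, still upright. Leave the other, empty clamp as it is.

Things in the scene. Friction and masses are not known exactly. Their poses are not given: they have to be found in the camera images.
- loaded_clamp: The clamp with the punch: grey iron base 90 x 250 x 12 mm, fixed to the bench. Origin: centre of its underside; y runs along it, z up. Axle of the level, 104 mm spoked handwheel at y = +80 mm, rim top 71 mm above the bench; fixed stop, its face at y = -85 mm. Between them the jaw slides on the base toward -y.
- loaded_handle: Upright black round handle on the rim of the loaded clamp's handwheel, 22 mm across, 43 mm tall; origin at its centre, 96 mm above the bench, 46 mm from the axle, 25 mm above the rim's top. It spins freely on its pin: held from above it can be led round the axle without turning the gripper; about 3 N moves it.
- loaded_slide (a joint): Travel (m) of the loaded clamp's jaw: 0 fully open, growing toward the stop. At 0 its face is 60 mm from the stop's, so the punch is pinched at about 0.0335, where the wheel goes stiff. A radian of clockwise wheel turn moves it 14 mm. It starts between 0 and 0.0126 (1.5 to 2.4 rad to wind) and stays where it is left.
- punch_center (a point): Centre, half-way up, of the loose steel disc punch: a plain upright cylinder 26.5 mm across and 57 mm tall, about 0.25 kg, standing on the loaded clamp's base a few mm off the stop.
- empty_handle: The like handle, origin at its centre, on the handwheel of the other clamp, which is of the same build but has nothing between its jaws; to be left where it is.
Not all that is in view belongs to the job. Leave any green look-alike of the part that bears punch_center alone.

How it is judged:
On the way:
1. the gripper is on the handle of the loaded clamp's handwheel while the jaw is well on its way (more than 20 mm of its travel) (contact force between the fingers and loaded_handle above 0.3 N and value of joint loaded_slide above 0.02 m), for 0.05 s.
At the end, for the whole second after the job is handed in: The loaded clamp's jaw is wound in until no more than 3 mm of play is left at the punch; the punch stands upright (within 10 degrees) on the clamp's base and within about 4 mm of the stop; the jaw is at rest (value of joint loaded_slide above 0.0305 m and velocity of joint loaded_slide below 0.003 m/s and y of punch_center in the frame of loaded_clamp between -0.078 and -0.0675 m and angle between punch_center's own z axis and vertical below 0.17 rad and z of punch_center in the frame of loaded_clamp below 0.055 m); the robot touches nothing.
It fails at once if the empty clamp is wound either way: its handle moves more than 20 mm (distance of empty_handle from where it was at the start of the episode above 0.02 m).
It also fails if it takes over 34 s, if anything falls off the work surface, if the arm or the gripper's body presses on something with over 40 N, if the wrist force passes 120 N, or if a joint passes its speed limit or range.

## Robot

A 6-joint arm with a two-finger parallel gripper is mounted at the origin on the work surface; the furniture and walls round the work are solid. World frame = base frame: x ahead of the robot, y to its left, z up, the work surface at z = 0. Lengths are in m, angles in rad, forces in N, time in s.
With the tool pointing down it reaches from about 0.3 to 0.85 m from the base axis. Payload 5.4 kg.
Tool frame: the origin (TCP) lies midway between the tips of the shut fingers; the grasp point (between the pads) lies 19 mm behind it; z points along the fingers, y is the line along which they close (so a half turn about z gives the same grasp; the last joint's range is limited). The gripper opens to 85 mm and grips with 20 to 120 N. Pads are 22 mm wide; open, the fingers measure 114 mm over their backs; the gripper's body (76 mm by 85 mm) begins 54 mm behind the grasp point. The pads swing forward as they close: fully open they stand 13 mm farther back than shut.
Start: joints at [-1.511, 0.158, 1.597, -0, 1.386, -0.21], TCP at [0.153, -0.554, 0.192] pointing down, gripper open.
Joint ranges: [-2.91, 2.91], [-0.94, 2.29], [0.18, 2.7], [-1.29, 4.43], [0.17, 2.64], [-3, 3]. Speed limits (rad/s): [2.57, 2.57, 3.14, 3.14, 3.14, 3.14].

## Interface

Orientations are given as [roll, pitch, yaw] about the fixed x, y, z axes, in that order (R = Rz(yaw) Ry(pitch) Rx(roll)).
In Python, from bench import sense, cams, job gives the robot as it stands. The module is installed in compiled form; this text tells all that it offers.
- The arm moves only by the shell command python3 -m jog 'ROWS' [OPENING]. ROWS is JSON, a list that holds one entry, the list of rows, each a list of 4 numbers: the shift along the world's x, y, z in mm, then the turn about the world's z in rad. In form: [[[tx, ty, tz, spin], ...]]. A call has 1 to 5 rows; each row shifts and turns the commanded pose from where the row before left it; what a row does not reach is not made up. A row lasts 1/12 s, in which the tool goes at most 41.7 mm and 7.16 degrees, less where a joint would pass 70% of its speed; a pose out of reach is approached as far as the arm can. A call with a gripper value outside its range is refused whole. OPENING is the closure, from -1 (fully open) to 1 (shut), set as the call begins (- or left out, the last holds). The fingers move at their own pace and stop on an object; the grip force is fixed at half the most. Time passes only in rows, so rows that do not move let the fingers close. It gives the time, the measured TCP pose, the force, the opening and the grip force at its end, in the units of the state.
- sense(): the state, without advancing time (a new reading comes with each control period).
- cams.camera(name): name is "side" or "top"; returns the picture (480x640x3 uint8, red, green, blue); there is no depth.
- cams.calibration(name): a dict with "fx", "fy", "cx", "cy" (pixels), "world_from_camera" (4x4, takes a point from camera to world coordinates). Camera axes: x right, y up, looking along -z (the intrinsics and any distortion apply to the point x, -y, -z); pixel columns grow to the right and rows downward; lengths in m; the calibration is good to about 2 mm. A picture is of the moment at which its call begins. calibration takes no time and is no camera call.
- job.job_done(): hands the job in; it is judged then, once.
The state is a dict: "t": time; "joint_positions": joint angles; "joint_velocities": joint speeds; "tau": joint torques, N m; "tool_pos": TCP position; "tool_rot": TCP orientation; "contact_force": force on the tool from outside, world axes, zero at the start; "torque": the same for the moment, N m; "width": opening from 0.0 (shut) to 1.0 (fully open); "grip_force": force on a finger pad.
Only numpy, scipy, OpenCV 4.12 (cv2) and the standard library are available. Lean on these libraries where they do the work, as an engineer would, in place of code of your own. Each camera call takes 0.05 s, during which the arm holds its last target. There are 200 camera calls.

## Working session

There is one attempt and no reset: what is moved stays moved. The work goes in short steps, Python scripts to look and compute and a shell command to move; the robot and the scene stay as the last step left them, time stands still between calls to the robot, and variables do not carry over. Pictures are saved under pics/ and viewed, at most 10 in all, crops included, and the job is handed in when it is done.

```bash
mkdir -p pics; python3 - <<'E'
from bench import sense,cams
import cv2
for n in("top","side"):
    cv2.imwrite(f"pics/{n}0.png",cams.camera(n)[:,:,::-1]); c=cams.calibration(n); print(n,c)
s=sense();print(s["t"],s["tool_pos"],s["tool_rot"])
E
```

```text
top {'fx': 456.77762027273496, 'fy': 456.77762027273496, 'cx': 319.10667735679084, 'cy': 242.0509921956914, 'world_from_camera': array([[-1.44506320e-01,  9.69291647e-01, -1.98976449e-01,
         1.17768517e-01],
       [-9.89503872e-01, -1.41575656e-01,  2.89554986e-02,
        -2.81607075e-04],
       [-1.03898394e-04,  2.01072219e-01,  9.79576414e-01,
         1.31950438e+00],
       [ 0.00000000e+00,  0.00000000e+00,  0.00000000e+00,
         1.00000000e+00]])}
side {'fx': 551.2902691259666, 'fy': 551.2902691259666, 'cx': 310.01301748204963, 'cy': 234.7664428903979, 'world_from_camera': array([[ 0.99977508, -0.01489812, -0.01509454,  0.36439107],
       [-0.00574448,  0.49489338, -0.86893472, -1.17359793],
       [ 0.02041568,  0.86882598,  0.49469648,  0.75369575],
       [ 0.        ,  0.        ,  0.        ,  1.        ]])}
0.1 [ 0.15320885 -0.55357968  0.19081088] [-3.13993399e+00 -3.26860227e-04  2.69840652e-01]
```

View pics/top0.png

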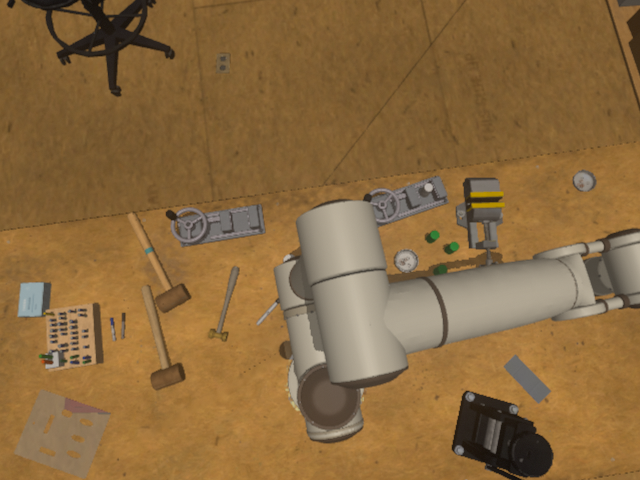

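View pics/side0.png

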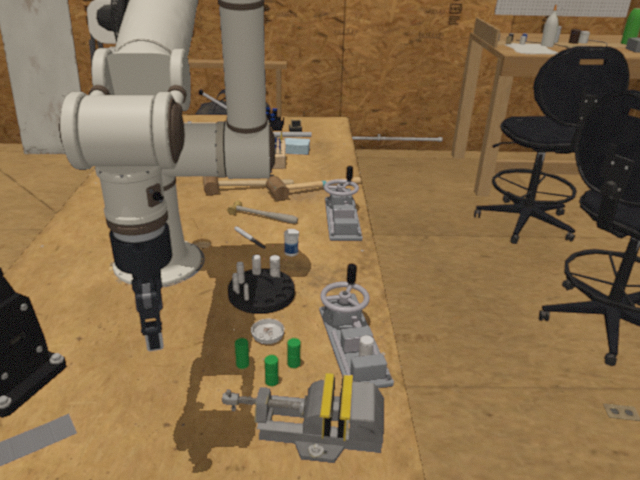

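The loaded clamp is the near one: in the top view its wheel is at (383,206) and the white punch at (428,187). In the side view the wheel is at (345,298), the black handle at (351,275) and the punch at (366,347). I'll zoom in on both.

```bash
python3 - <<'E'
import cv2,numpy as np
a=cv2.imread("pics/top0.png")[165:240,350:460];b=cv2.imread("pics/side0.png")[255:395,305:405]
a=cv2.resize(a,None,fx=4,fy=4,interpolation=2);b=cv2.resize(b,None,fx=3.5,fy=3.5,interpolation=2)
o=np.zeros((500,800,3),np.uint8);o[:a.shape[0],:a.shape[1]]=a;o[:b.shape[0],445:445+b.shape[1]]=b;cv2.imwrite("pics/z0.png",o)
E
cat > h.py <<'E'
import numpy as np
from bench import cams
def ray(n,u,v):
    c=cams.calibration(n);T=c["world_from_camera"]
    return T[:3,3],T[:3,:3]@np.array([(u-c["cx"])/c["fx"],-(v-c["cy"])/c["fy"],-1])
def plane(n,u,v,z):
    o,d=ray(n,u,v);return o+d*(z-o[2])/d[2]
def two(p,q):
    (a,d),(b,e)=ray("top",*p),ray("side",*q)
    s=np.linalg.lstsq(np.c_[d,-e],b-a,rcond=None)[0];P,Q=a+s[0]*d,b+s[1]*e
    return (P+Q)/2,np.linalg.norm(P-Q)
E
```

```text
(no output)
```

View pics/z0.png

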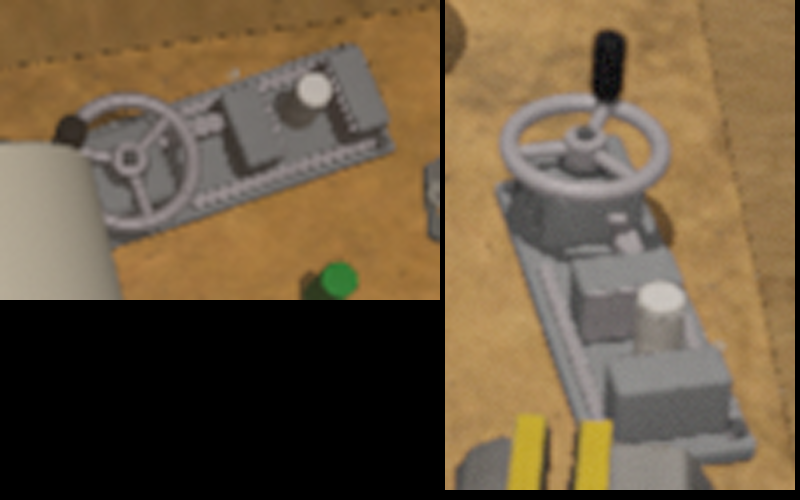

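The crop shows these full-image positions:
- **Top view:** hub (382.5,204.8), handle partly hidden by the arm at (368,197.5), punch top (428.8,187.8).
- **Side view:** rim centre (345,296.4), handle centre (351.6,273.9), punch top (366.7,339.9).

```bash
python3 - <<'E'
from h import *
np.set_printoptions(precision=4,suppress=True)
print("hub",two((382.5,204.8),(345,296.4)),plane("top",382.5,204.8,.071),plane("side",345,296.4,.065))
print("handle",two((368,197.5),(351.6,273.9)),plane("side",351.6,273.9,.096),plane("top",368,197.5,.11))
print("punch",two((428.8,187.8),(366.7,339.9)),plane("top",428.8,187.8,.069),plane("side",366.7,339.9,.069))
for p in((355,45),(393,150),(112,243)): print(plane("top",350+p[0]/4,165+p[1]/4,.012))
E
```

```text
hub (array([ 0.4551, -0.2311,  0.0686]), np.float64(0.0045837642471235965)) [ 0.4522 -0.2308  0.071 ] [ 0.4579 -0.2252  0.065 ]
handle (array([ 0.472 , -0.1894,  0.0983]), np.float64(0.001057940398239616)) [ 0.4729 -0.1857  0.096 ] [ 0.4681 -0.1876  0.11  ]
punch (array([ 0.4865, -0.3708,  0.0699]), np.float64(0.006564467237231593)) [ 0.4833 -0.3711  0.069 ] [ 0.49   -0.3686  0.069 ]
[ 0.5314 -0.4246  0.012 ]
[ 0.4467 -0.4364  0.012 ]
[ 0.4068 -0.2176  0.012 ]
```

```bash
python3 -m jog '[[[24,28,0,0],[24,28,0,0],[24,28,0,0],[24,28,0,0],[10,10,0,0]]]' -1
python3 - <<'E'
from bench import cams
import cv2,numpy as np
a=cams.camera("top")[:,:,::-1];b=cams.camera("side")[:,:,::-1]
cv2.imwrite("pics/t1.png",a);cv2.imwrite("pics/s1.png",b)
a=cv2.resize(a[170:230,330:440],None,fx=4,fy=4,interpolation=2);b=cv2.resize(b[255:395,305:405],None,fx=3.5,fy=3.5,interpolation=2)
o=np.zeros((500,800,3),np.uint8);o[:a.shape[0],:a.shape[1]]=a;o[:b.shape[0],445:445+b.shape[1]]=b;cv2.imwrite("pics/z1.png",o)
E
```

```text
t: 0.52
tool_pos: [0.2614, -0.4285, 0.1911]
tool_rot: [-3.139, -0.001, 0.272]
contact_force: [0.0, 0.8, -1.0]
width: 0.998
grip_force: 0.0
```

View pics/z1.png

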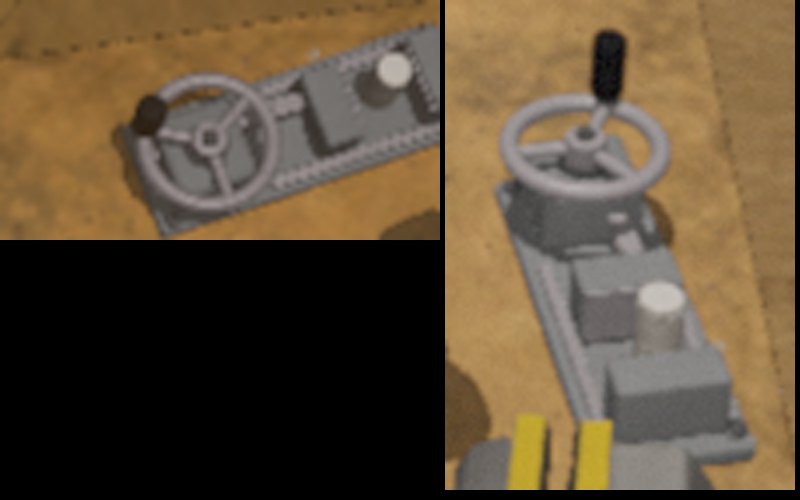

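The arm is now clear of the handle: it's at about (367.8,198.8) in the top view and (351.6,273.9) in the side view. I'll get exact centroids from a dark mask.

```bash
python3 - <<'E'
from h import *
import cv2
np.set_printoptions(precision=4,suppress=True)
P={}
for n,f,(x0,y0,x1,y1) in(("top","t1",(357,188,378,210)),("side","s1",(343,260,360,290))):
    g=cv2.imread(f"pics/{f}.png")[y0:y1,x0:x1].max(2); m=(g<70).astype(np.uint8)
    k,l,st,c=cv2.connectedComponentsWithStats(m); i=1+st[1:,4].argmax(); P[n]=c[i]+[x0,y0]; print(n,P[n],st[i])
print(two(P["top"],P["side"]),plane("top",*P["top"],.1),plane("side",*P["side"],.096))
E
```

```text
top [366.6892 199.0946] [ 5  6 10 13 74]
side [351.1474 273.7244] [  4   4   9  21 156]
(array([ 0.4702, -0.1854,  0.0956]), np.float64(0.0037818053554368753)) [ 0.467  -0.1848  0.1   ] [ 0.472  -0.1851  0.096 ]
```

```bash
python3 -m jog '[[[26,30,0,0],[26,30,0,0],[26,30,0,0],[26,30,0,0],[26,30,0,0]]]'; python3 -m jog '[[[26,30,0,0],[26,30,0,0],[26,30,0,0],[0,0,0,0],[0,0,0,0]]]'
```

```text
t: 1.03
tool_pos: [0.3896, -0.2818, 0.1916]
tool_rot: [3.141, 0.0, 0.268]
contact_force: [1.0, -1.0, 0.1]
width: 0.992
grip_force: 0.0
t: 1.45
tool_pos: [0.4678, -0.1916, 0.1913]
tool_rot: [-3.142, 0.001, 0.273]
contact_force: [-0.4, -0.0, -0.3]
width: 1.0
grip_force: 0.0
```

```bash
python3 -m jog '[[[2,5,-30,0],[0,0,-30,0],[0,0,-25,0],[0,0,-22,0],[0,0,0,0]]]'; python3 -m jog '[[[0,0,0,0],[0,0,0,0],[0,0,0,0],[0,0,0,0],[0,0,0,0]]]' 1; python3 -m jog '[[[0,0,0,0],[0,0,0,0],[0,0,0,0],[0,0,0,0],[0,0,0,0]]]'
python3 - <<'E'
from bench import cams
import cv2
b=cams.camera("side")[:,:,::-1]
cv2.imwrite("pics/s2.png",cv2.resize(b[200:400,260:460],None,fx=3,fy=3,interpolation=2))
E
```

```text
t: 1.87
tool_pos: [0.4649, -0.1867, 0.0797]
tool_rot: [-3.134, 0.007, 0.267]
contact_force: [-0.5, 1.0, -0.8]
width: 1.001
grip_force: 0.0
t: 2.28
tool_pos: [0.47, -0.1879, 0.086]
tool_rot: [3.14, -0.002, 0.27]
contact_force: [-0.0, -0.8, 0.2]
width: 0.297
grip_force: 0.0
t: 2.7
tool_pos: [0.4692, -0.1871, 0.0847]
tool_rot: [-3.142, 0.0, 0.27]
contact_force: [0.2, -0.7, -0.9]
width: 0.0
grip_force: 0.0
```

View pics/s2.png

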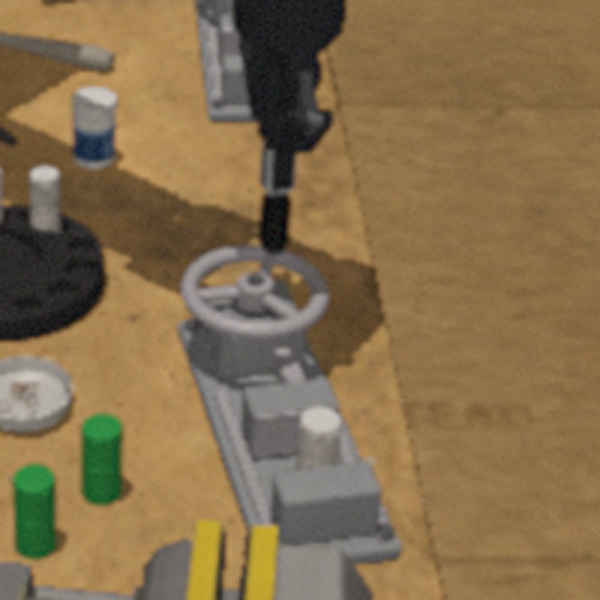

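The image doesn't show a grasp: the handle is still black at crop (273,222) and the shut fingertips end near (278,190), level with its top. The width reads 0, so the handle was missed. I'll project the reported TCP into both views and compare.

```bash
cat >> h.py <<'E'
def proj(n,p):
    c=cams.calibration(n);T=c["world_from_camera"];q=T[:3,:3].T@(np.array(p)-T[:3,3])
    return c["cx"]+c["fx"]*q[0]/-q[2],c["cy"]-c["fy"]*q[1]/-q[2]
E
python3 - <<'E'
from h import *
import cv2
from bench import sense
s=sense();print(s["t"],s["tool_pos"],s["width"],s["grip_force"])
print("init tip", proj("side",(.153,-.554,.192)),proj("side",(.153,-.554,.205)))
for n in("side","top"):print(n,proj(n,s["tool_pos"]),proj(n,s["tool_pos"]+[0,0,.035]))
a=cams.camera("top")[:,:,::-1]
i=cv2.imread("pics/side0.png")[280:380,100:210]
a=cv2.resize(a[150:250,320:450],None,fx=3,fy=3,interpolation=2);i=cv2.resize(i,None,fx=3,fy=3,interpolation=2)
o=np.zeros((300,720+10,3),np.uint8);o[:,:390]=a;o[:,400:]=i;cv2.imwrite("pics/z3.png",o)
E
```

```text
2.75 [ 0.46920206 -0.18712823  0.08466118] 0.002155296552329378 0.0
init tip (np.float64(156.52567396383276), np.float64(355.6140616682154)) (np.float64(155.4833578699276), np.float64(348.8582343036394))
side (np.float64(349.61388347074296), np.float64(278.6196606849458)) (np.float64(350.5347080208383), np.float64(264.9684780725761))
top (np.float64(366.8225257239071), np.float64(199.81931884453923)) (np.float64(368.1292478585689), np.float64(196.09132860674558))
```

View pics/z3.png

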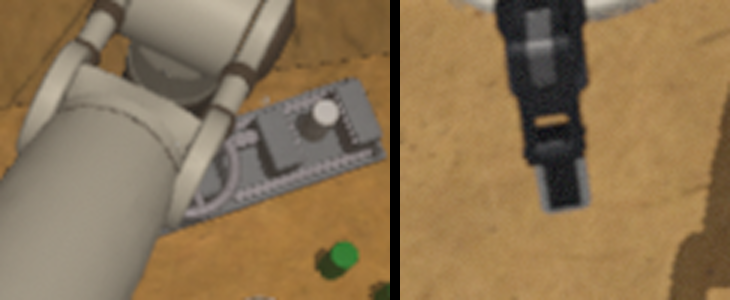

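The top view is blocked by the forearm, and the projected TCP matches the picture of the initial tip. I'll zoom in close on the grasp in the side view and mark the predicted points.

```bash
python3 - <<'E'
from h import *
import cv2
b=cams.camera("side")[:,:,::-1].copy();c=cv2.imread("pics/s1.png")
f=lambda i:cv2.resize(i[225:300,310:390],None,fx=5,fy=5,interpolation=2)
o=np.hstack([f(c),f(b)]);o=cv2.convertScaleAbs(o,alpha=1.8,beta=20)
cv2.imwrite("pics/z4.png",o)
E
```

```text
(no output)
```

View pics/z4.png

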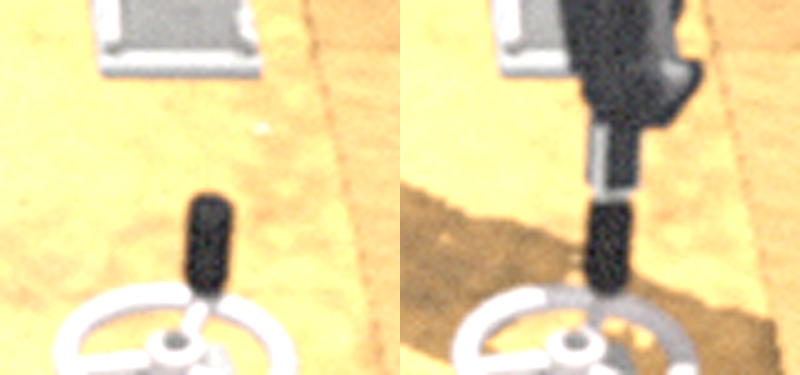

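With the fingers shut, their tips sit just above the handle at row 264. A TCP at z = 0.085 would put them at row 279. The first picture has the same ~15-row offset once I allow for the near finger being closer to the camera. So the real fingertips are about 35 mm higher than reported. I'll open, then lower in small steps, watching the force.

```bash
python3 -m jog '[[[0,0,0,0],[0,0,0,0],[0,0,0,0],[0,0,0,0],[0,0,0,0]]]' -1;python3 -m jog '[[[0,0,0,0],[0,0,0,0],[0,0,0,0],[0,0,-5,0],[-1,0,-5,0]]]'; python3 -m jog '[[[0,0,-5,0],[0,0,-5,0],[0,0,0,0],[0,0,0,0]]]'
python3 - <<'E'
from h import *
import cv2
b=cams.camera("side")[:,:,::-1].copy()
o=cv2.resize(b[225:320,310:410],None,fx=5,fy=5,interpolation=2);o=cv2.convertScaleAbs(o,alpha=1.8,beta=20)
cv2.imwrite("pics/z5.png",o)
E
```

```text
t: 3.27
tool_pos: [0.4692, -0.1872, 0.0847]
tool_rot: [-3.142, -0.0, 0.27]
contact_force: [0.8, -1.0, -0.8]
width: 0.708
grip_force: 0.0
t: 3.68
tool_pos: [0.4686, -0.1874, 0.0746]
tool_rot: [3.141, -0.001, 0.27]
contact_force: [0.3, 0.5, 0.1]
width: 1.0
grip_force: 0.0
t: 4.02
tool_pos: [0.4678, -0.1869, 0.064]
tool_rot: [-3.141, 0.001, 0.27]
contact_force: [-0.1, -0.6, 0.1]
width: 1.004
grip_force: 0.0
```

View pics/z5.png

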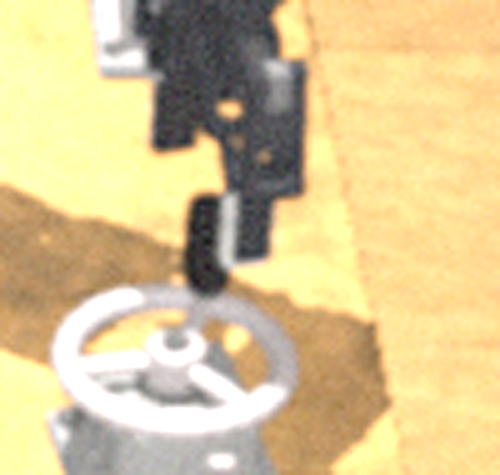

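The near finger's tip is at crop (250,260), which is full-image (360,277), just right of the handle. I'll test this against the two offset hypotheses, z or y.

```bash
python3 - <<'E'
from h import *
p=np.array([.4678,-.1869,.064])
print("proj nominal near tip",proj("side",p+[.0125,-.045,.013]),"z+35",proj("side",p+[.0125,-.045,.048]),"y+40",proj("side",p+[.0125,-.005,.013]))
print("z+20",proj("side",p+[.0125,-.045,.033]))
for z in(.077,.097,.112):print(z,plane("side",360,277,z))
# shut tip seen at (352.4,264) with reported z .0847
for z in(.085,.105,.12):print("shut",z,plane("side",352.4,264,z))
E
```

```text
proj nominal near tip (np.float64(356.1573448947721), np.float64(293.7811712500444)) z+35 (np.float64(357.20606342190223), np.float64(279.9413717037153)) y+40 (np.float64(354.7025545628473), np.float64(282.8825097445987))
z+20 (np.float64(356.7527285486911), np.float64(285.9239720014061))
0.077 [ 0.49369058 -0.16896533  0.077     ]
0.097 [ 0.48986908 -0.19865763  0.097     ]
0.112 [ 0.48700296 -0.22092686  0.112     ]
shut 0.085 [ 0.4794216  -0.12906781  0.085     ]
shut 0.105 [ 0.47598115 -0.16030863  0.105     ]
shut 0.12 [ 0.47340082 -0.18373925  0.12      ]
```

The near finger hides part of the handle's edge, so it's in front of the handle. That means the offset is in z (about +36 mm), and xy is right to within a few mm. I'll lower 17 mm more and close.

```bash
python3 -m jog '[[[0,0,-6,0],[0,0,-6,0],[0,0,-5,0],[0,0,0,0],[0,0,0,0]]]'; python3 -m jog '[[[0,0,0,0],[0,0,0,0],[0,0,0,0],[0,0,0,0],[0,0,0,0]]]' 1; python3 -m jog '[[[0,0,0,0],[0,0,0,0],[0,0,0,0]]]'
```

```text
t: 4.48
tool_pos: [0.4678, -0.1869, 0.0471]
tool_rot: [-3.141, 0.001, 0.27]
contact_force: [-0.7, -0.2, -0.3]
width: 1.003
grip_force: 0.0
t: 4.9
tool_pos: [0.4683, -0.1871, 0.0479]
tool_rot: [-3.141, -0.0, 0.27]
contact_force: [-2.1, 12.2, 6.6]
width: 0.297
grip_force: 6.0
t: 5.15
tool_pos: [0.4685, -0.1868, 0.0481]
tool_rot: [-3.141, -0.001, 0.27]
contact_force: [-0.2, 4.5, 5.4]
width: 0.233
grip_force: 58.6
```

Gripped: a width of 0.233 is about 20 mm, with 59 N of grip force. Next, the arc increments about the axle, clockwise from 71°.

```bash
python3 - <<'E'
import numpy as np
a=np.radians(np.arange(71,-85,-9));p=46*np.c_[np.cos(a),np.sin(a)]
print(np.c_[np.arange(71,-85,-9)[1:],np.diff(p,axis=0).round(1)].tolist())
E
python3 -m jog '[[[7,-2.9,0,0],[6.4,-3.9,0,0],[0,0,0,0]]]'
```

```text
[[62.0, 6.6, -2.9], [53.0, 6.1, -3.9], [44.0, 5.4, -4.8], [35.0, 4.6, -5.6], [26.0, 3.7, -6.2], [17.0, 2.6, -6.7], [8.0, 1.6, -7.0], [-1.0, 0.4, -7.2], [-10.0, -0.7, -7.2], [-19.0, -1.8, -7.0], [-28.0, -2.9, -6.6], [-37.0, -3.9, -6.1], [-46.0, -4.8, -5.4], [-55.0, -5.6, -4.6], [-64.0, -6.2, -3.7], [-73.0, -6.7, -2.6], [-82.0, -7.0, -1.6]]
t: 5.4
tool_pos: [0.4821, -0.1962, 0.048]
tool_rot: [3.138, 0.001, 0.27]
contact_force: [-2.5, -4.3, 3.2]
width: 0.239
grip_force: 59.4
```

```bash
python3 -m jog '[[[5,-5,0,0],[4.6,-5.6,0,0],[3.7,-6.2,0,0],[0,0,0,0]]]'; python3 -m jog '[[[2.6,-6.7,0,0],[1.6,-7,0,0],[0.4,-7.2,0,0],[0,0,0,0]]]'
```

```text
t: 5.73
tool_pos: [0.4931, -0.2138, 0.048]
tool_rot: [3.14, 0.006, 0.27]
contact_force: [-11.4, -6.2, 8.3]
width: 0.238
grip_force: 60.1
t: 6.07
tool_pos: [0.4953, -0.233, 0.0479]
tool_rot: [-3.138, 0.01, 0.27]
contact_force: [-19.4, -0.0, 15.9]
width: 0.238
grip_force: 60.9
```

Outward pull is growing (19 N toward -x), so I'll shift the arc inward by about 3 mm and carry on.

```bash
python3 -m jog '[[[-3.5,-6.5,0,0],[-2.5,-7,0,0],[0,0,0,0]]]'; python3 -m jog '[[[-3,-6.6,0,0],[-3.9,-6.1,0,0],[0,0,0,0]]]'
```

```text
t: 6.32
tool_pos: [0.4922, -0.2461, 0.048]
tool_rot: [-3.14, 0.003, 0.269]
contact_force: [-7.3, 0.5, 8.8]
width: 0.235
grip_force: 60.1
t: 6.57
tool_pos: [0.4895, -0.2518, 0.0479]
tool_rot: [-3.131, -0.009, 0.268]
contact_force: [10.1, 25.2, 10.1]
width: 0.236
grip_force: 60.7
```

The force is now purely tangential (27 N) after about 1.66 rad, so the wheel has gone stiff. I'll check the jaw and punch.

```bash
python3 -m jog '[[[0,0,0,0],[0,0,0,0],[0,0,0,0]]]'
python3 - <<'E'
from h import *
import cv2
b=cams.camera("side")[:,:,::-1];a=cams.camera("top")[:,:,::-1]
b=cv2.resize(b[255:395,305:405],None,fx=3.5,fy=3.5,interpolation=2);a=cv2.resize(a[165:240,350:460],None,fx=4,fy=4,interpolation=2)
o=np.zeros((500,800,3),np.uint8);o[:300,:440]=a;o[:490,445:795]=b;cv2.imwrite("pics/z6.png",o)
E
```

```text
t: 6.82
tool_pos: [0.4895, -0.2517, 0.0479]
tool_rot: [-3.133, -0.007, 0.27]
contact_force: [9.1, 23.6, 8.6]
width: 0.238
grip_force: 60.6
```

View pics/z6.png

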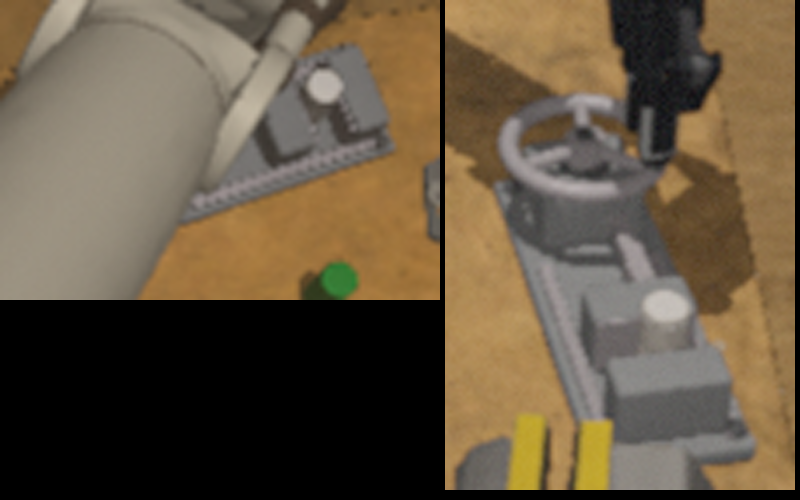

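The jaw has closed on the punch. In the top view the punch top moved from crop (315,91) to (325,86), about 7.5 mm, so it's against the stop (y ≈ -71.5 mm) and upright. Releasing and lifting off.

```bash
python3 -m jog '[[[0,0,0,0],[0,0,0,0],[0,0,0,0],[0,0,0,0],[0,0,0,0]]]' -1;python3 -m jog '[[[0,0,0,0],[0,0,0,0],[0,0,0,0],[0,0,0,0]]]'; python3 -m jog '[[[0,0,10,0],[0,0,15,0],[0,0,25,0],[0,0,30,0],[0,0,30,0]]]'; python3 -m jog '[[[-25,-25,0,0],[-25,-25,0,0],[-25,-25,0,0],[-25,-25,0,0],[-25,-25,0,0]]]'; python3 -m jog '[[[-15,-15,0,0],[0,0,0,0],[0,0,0,0]]]'
python3 - <<'E'
from h import *
import cv2
b=cams.camera("side")[:,:,::-1];a=cams.camera("top")[:,:,::-1]
b=cv2.resize(b[255:395,305:405],None,fx=3.5,fy=3.5,interpolation=2);a=cv2.resize(a[165:240,350:460],None,fx=4,fy=4,interpolation=2)
o=np.zeros((500,800,3),np.uint8);o[:300,:440]=a;o[:490,445:795]=b;cv2.imwrite("pics/z7.png",o)
E
```

```text
t: 7.33
tool_pos: [0.4865, -0.2585, 0.0476]
tool_rot: [3.141, 0.0, 0.269]
contact_force: [-0.3, 0.1, 0.4]
width: 0.931
grip_force: 0.0
t: 7.67
tool_pos: [0.4866, -0.258, 0.0477]
tool_rot: [3.142, -0.0, 0.27]
contact_force: [-0.2, -1.1, 0.4]
width: 1.002
grip_force: 0.0
t: 8.08
tool_pos: [0.4863, -0.2575, 0.1593]
tool_rot: [-3.141, 0.0, 0.27]
contact_force: [-0.3, -0.9, 0.4]
width: 0.996
grip_force: 0.0
t: 8.5
tool_pos: [0.3606, -0.3839, 0.1588]
tool_rot: [3.14, -0.0, 0.27]
contact_force: [1.5, -0.1, 0.1]
width: 0.998
grip_force: 0.0
t: 8.75
tool_pos: [0.3462, -0.3986, 0.1584]
tool_rot: [3.141, -0.001, 0.267]
contact_force: [-0.3, -0.0, -0.1]
width: 0.999
grip_force: 0.0
```

View pics/z7.png

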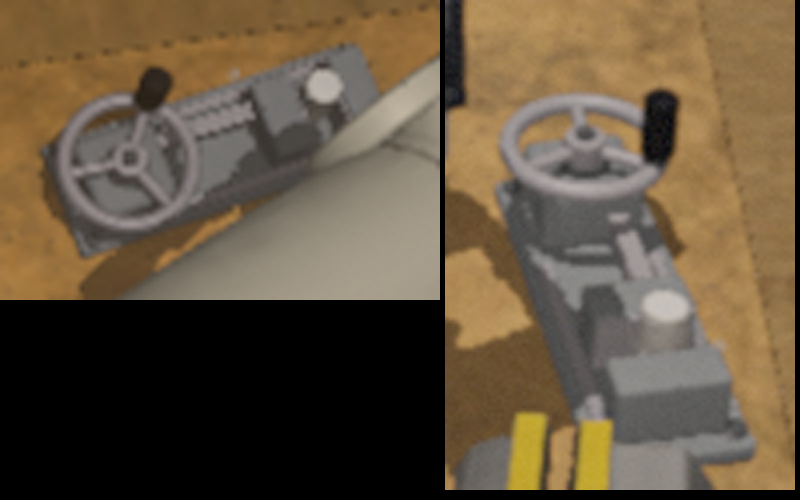

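The handle is released, the punch is upright at the stop (top crop (324,86)), and the jaw is against it. As a last check, I'll get the wheel angle from the handle position.

```bash
python3 - <<'E'
from h import *
np.set_printoptions(precision=4,suppress=True)
T=lambda x,y:(350+x/4,165+y/4); S=lambda x,y:(305+(x-445)/3.5,255+y/3.5)
h=two(T(152,90),S(659,128));p=two(T(324,86),S(666,308));print("handle",h,"punch top",p)
ax=np.array([.4551,-.2295]);d=np.array([.175,-.985])
a0=np.arctan2(-.1854-ax[1],.4702-ax[0]);v=h[0][:2]-ax;a1=np.arctan2(v[1],v[0])
print("r",np.hypot(*v),"turn",a0-a1,"punch y",.08-(p[0][:2]-ax)@d)
# initial jaw face: z0 jaw top front edge (255..285, 85..155?) estimate
E
```

```text
handle (array([ 0.4957, -0.2502,  0.0952]), np.float64(0.005109989148479495)) punch top (array([ 0.4891, -0.3782,  0.0688]), np.float64(0.005428819011727026))
r 0.04563180888032209 turn 1.7126715121633602 punch y -0.07237849546649207
```

```bash
python3 -c "
from bench import job;print(job.job_done())"
```

```text
the job is handed in; nothing more can be done
None
```

I wound the loaded clamp's handwheel clockwise about 1.7 rad until it went stiff; the punch now stands upright against the stop with the jaw on it. The gripper is clear, I didn't touch the empty clamp, and the job is handed in at about 9 s (no verdict was returned).

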